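# Wedge a tool case back into its sprung rack

### The arm

A 6-joint arm with a two-finger parallel gripper is mounted at the origin on the work surface. World frame = base frame: x ahead of the robot, y to its left, z up, the work surface at z = 0. Lengths are in m, angles in rad, forces in N, time in s.
With the tool pointing down it reaches from about 0.35 to 0.975 m from the base axis. Payload 7.1 kg.
Tool frame: the origin (TCP) lies at the very end of the fingers, on their centre line; the grasp point (between the pads) lies 19 mm behind it; z points along the fingers, y is the line along which they close (so a half turn about z gives the same grasp; the last joint's range is limited). The gripper opens to 88 mm and grips with 3 to 60 N. Pads are 20 mm wide; open, the fingers measure 115 mm over their backs; the gripper's body (75 mm by 178 mm) begins 61 mm behind the grasp point.
Start: joints at [1.153, 0.423, 1.63, -0, 1.089, -0.019], TCP at [0.243, 0.576, 0.223] pointing down, gripper open.
Joint ranges: [-3, 3], [-0.9, 2.11], [0.09, 2.58], [-1.31, 4.45], [0.11, 2.69], [-2.54, 2.54]. Speed limits (rad/s): [2.39, 2.39, 3.01, 3.14, 3.14, 3.14].

### API

Orientations are given as [roll, pitch, yaw] about the fixed x, y, z axes, in that order (R = Rz(yaw) Ry(pitch) Rx(roll)).
In Python, from plant import status, cams, arm, models gives the robot as it stands.
- The arm moves only by the tool drive_tool, never from a script. Its arguments are lists of equal length, an entry for each row: "delta_pos": the shift along the tool's x, y, z in mm, a list of three; "roll": the turn about the tool's z in rad; "jaw": the closure, from -1 (fully open) to 1 (shut). A call has 1 to 8 rows; each row is the pose to reach, as a shift and turn from the pose commanded when the call began, along the tool's axes at that moment; what a row does not reach only later rows make up. A row lasts 1/12 s, in which the tool goes at most 41.7 mm and 7.16 degrees, less where a joint would pass 70% of its speed; a pose out of reach is approached as far as the arm can. A call with a gripper value outside its range is refused whole. The fingers move at their own pace and stop on an object; the grip force is fixed at half the most. Time passes only in rows, so rows that repeat a pose let the fingers close. It gives the time, the measured TCP pose, the force, the opening and the grip force at its end, in the units of the state.
- status.get_state(): the state, without advancing time (a new reading comes with each control period).
- cams.grab_frame(name): name is "scene" or "top"; returns the picture (384x512x3 uint8, blue, green, red); there is no depth.
- cams.camera_info(name): a dict with "vfov" (degrees; the focal length in pixels is half the picture's height over the tangent of half this angle, whatever the lens; pixels are square), "cx", "cy" (the principal point, pixels), "extrinsics" (4x4, takes a point from world to camera coordinates). Camera axes: x right, y up, looking along -z (the intrinsics and any distortion apply to the point x, -y, -z); pixel columns grow to the right and rows downward; lengths in m; the calibration is good to about 2 mm. A picture is of the moment at which its call begins. camera_info takes no time and is no camera call.
- arm.job_done(): hands the job in; it is judged then, once.
Trained networks look in the newest picture that a camera, given by its name, has taken for a name from the list of things; names that differ only in an ending like _2 or _b are one class to them, and where a whole thing is asked for, a point or a joint stands for the part that bears it (a point fixed in the world has none). Each returns a list of dicts, best first, with "confidence" (0 to 1); they miss things now and then, are a little off and sometimes report something else, mostly with a low value. They report only what shows in the picture. A call takes as long as a camera call.
- models.find_in(camera, thing): "centre" ([column, row] in pixels, amid what is visible of it).
The state is a dict: "time": time; "joint_pos": joint angles; "joint_vel": joint speeds; "joint_torque": joint torques, N m; "ee_pos": TCP position; "tcp_rot": TCP orientation; "wrist_force": force on the tool from outside, world axes, zero at the start; "wrist_torque": the same for the moment, N m; "opening": finger opening in m; "gripper_force": force on a finger pad.
Only numpy, scipy, OpenCV 4.12 (cv2) and the standard library are available. Lean on these libraries where they do the work, as an engineer would, in place of code of your own. Each camera call takes 0.05 s, during which the arm holds its last target. There are 200 camera calls.

### The job

Put the loose tool case back into the packed rack, directly beside the case with the short grip, on the side towards the sprung end plate: lift it by the ends of its grip and wedge its keel down between the neighbours so that they slide apart without toppling. Press it down until you feel it bottom firmly on the rack floor (bear on the floor with 10 to 20 N), never forcing it against the rack or any case with more than 25 N, then let go with all five cases upright and square in the row. Do not push on the other cases or the rack with the hand, and leave the brick, bottle and pot alone.

Things in the scene. Friction and masses are not known exactly. Their poses are not given: they have to be found in the camera images.
- loose_case: The case to put away: grey slick tool case standing on the bench, 0.2-0.33 kg, 90 mm (its x) by 30 mm (y). Two end feet 18 mm long, 28 wide, 26 high; between them, with 7 mm gaps, a keel 40 mm long, 13 wide at the bottom, 30 wide from 16 mm up, rising into a grip block 40 mm long, 26 to 62 mm up, bevelled from 30 wide at 46 to 13 wide at 62. Origin: centre of the underside, z up.
- short_case: The case with the short grip, in the rack: as the loose case, but its grip block is only 18 mm long (x). It is the first, second or third case from the fixed wall. Origin: centre of the underside, z up, axes as the rack's.
- case_a: Ordinary case (40 mm grip) in the rack; same size, shape and mass range as the loose case. Origin: centre of the underside, z up, axes as the rack's.
- case_b: Ordinary case (40 mm grip) in the rack; same size, shape and mass range as the loose case. Origin: centre of the underside, z up, axes as the rack's.
- case_c: Ordinary case (40 mm grip) in the rack, always the last one, against the sprung plate; same size, shape and mass range as the loose case. Origin: centre of the underside, z up, axes as the rack's.
- rack: Fixed open-topped pale metal rack, 112 mm (its x) by 250 mm (y), with four cases side by side along y. Origin: centre of its underside on the bench; inner floor 4 mm above it. Lips 16 mm high along front and back, inner faces at x = -49 and +49 mm: 4 mm play each way for a case. Its -y end has a fixed wall, its +y end a sprung plate that keeps the row tight.
- wall (a point): Middle of the foot of the fixed end wall's inner face (rack y = -95 mm, on the inner floor; wall 62 mm high). The first case touches it, so cases on this side of the inserted one cannot give way.
- mouth (a point): Point in the rack's mid-plane, 62 mm above the inner floor, level with the tops of the grips; rack y = -95 mm as the wall. The grips of touching cases form a V-groove 17 mm wide at this height, closing 16 mm lower; a case pushed into it must end 15 mm farther to rack +y than the groove's middle, as only the +y side gives way (by 30 mm).
- plate (a joint): Slide of the sprung end plate (94 mm wide, 62 mm high): 0 with four cases in the rack, about 0.030 m with five, range -0.004 to 0.050, growing towards rack +y. Spring 80 N/m: 3 N at 0, 6 N at 0.030, towards -y. Friction varies 0.85 to 1.15 times, not measured.
- brick: Bystander: loose clay brick 190 x 90 x 45 mm lying on the bench. Origin: centre of the underside.
- bottle: Bystander: red bottle, 56 mm across and 170 mm high. Origin: centre of the underside.
- pot: Bystander: white pot with a small plant, 82 mm across and 130 mm high. Origin: centre of the underside.

How it is judged:
On the way, in this order (a step that is already met when the one before it is completed fails the run):
1. the loose case is lifted off the bench in the fingers (height (world z) of loose_case above 0.05 m and contact force between the fingers and loose_case above 2 N), for 0.2 s.
2. its keel has entered the row just on the sprung plate's side of the short-grip case (z of loose_case in the frame of rack below 0.056 m and y of loose_case in the frame of short_case between 0.008 and 0.036 m and x of loose_case in the frame of short_case between -0.015 and 0.015 m), for 0.1 s.
3. it is pressed on the rack floor with more than 8 N, fully down (z of loose_case in the frame of rack below 0.006 m and y of loose_case in the frame of short_case between 0.027 and 0.034 m and contact force between loose_case and rack above 8 N), for 0.2 s.
At the end, for the whole second after the job is handed in: The loose case stands in the rack, its underside within 2 mm of the rack floor, its centre 27 to 34 mm from that of the short-grip case on the plate's side; it and the other four are within 0.06 rad of upright and 0.10 rad of square to the rack, the others within 2.5 mm of the floor, all at rest (z of loose_case in the frame of rack below 0.006 m and y of loose_case in the frame of short_case between 0.027 and 0.034 m and angle between each of loose_case, short_case, case_a, case_b, case_c's own z axis and vertical below 0.06 rad and angle between the x axis of each of loose_case, short_case, case_a, case_b, case_c and the x axis of rack, either way round below 0.1 rad and linear speed of each of loose_case, short_case, case_a, case_b, case_c below 0.01 m/s and z of each of short_case, case_a, case_b, case_c in the frame of rack below 0.0065 m); the robot touches nothing.
It fails at once if a case standing in the rack is tipped over by more than 17 degrees or lifted 15 mm (angle between any of short_case, case_a, case_b, case_c's own z axis and vertical above 0.3 rad or z of any of short_case, case_a, case_b, case_c in the frame of rack above 0.019 m).
It fails at once if the loose case is pressed against a case in the row with more than 25 N (contact force between loose_case and short_case above 25 N or contact force between loose_case and case_a above 25 N or contact force between loose_case and case_b above 25 N or contact force between loose_case and case_c above 25 N).
It fails at once if the loose case is pressed on the rack with more than 25 N (contact force between loose_case and rack above 25 N).
It fails at once if the hand presses on a case of the row or on the rack with more than 10 N (contact force between the arm and short_case above 10 N or contact force between the arm and case_a above 10 N or contact force between the arm and case_b above 10 N or contact force between the arm and case_c above 10 N or contact force between the arm and rack above 10 N).
It fails at once if the brick, bottle or pot is moved by more than 20 mm (distance of any of brick, bottle, pot from where it was at the start of the episode above 0.02 m).
It also fails if it takes over 64 s, if anything falls off the work surface, if the arm or the gripper's body presses on something with over 40 N, if the wrist force passes 120 N, or if a joint passes its speed limit or range.

## Working session

There is one attempt and no reset: what is moved stays moved. The work goes in short steps, Python scripts to look and compute and a tool call to move; the robot and the scene stay as the last step left them, time stands still between calls to the robot, and variables do not carry over. Pictures are saved under pics/ and viewed, at most 10 in all, crops included, and the job is handed in when it is done.

Besides the shell and the picture viewer there is one more tool, called after "Call:" by a JSON object that holds its "method" and its "body", one argument or row to a line. drive_tool: Moves the arm, as the interface text tells. Its arguments: {"type":"object","properties":{"delta_pos":{"type":"array"},"roll":{"type":"array"},"jaw":{"type":"array"}},"required":["delta_pos","roll","jaw"]}

```bash
ls; mkdir -p pics; python3 - <<'E'
from plant import status,cams,models
import cv2
print(status.get_state())
for c in("scene","top"):
    im=cams.grab_frame(c); cv2.imwrite(f"pics/{c}0.png",im); print(c,cams.camera_info(c))
    for t in("loose_case","short_case","case_a","rack","wall","plate"):
        print(t,[(([round(x) for x in d["centre"]]),round(d["confidence"],2)) for d in models.find_in(c,t)])
E
```

```text
pics
{'time': 0.0, 'joint_pos': array([ 1.15299067e+00,  4.23805883e-01,  1.63071526e+00, -4.51935015e-05,
        1.08861247e+00, -1.90091901e-02]), 'joint_vel': array([-0.00053552,  0.00214419,  0.0006542 ,  0.00027229, -0.00195222,
       -0.00170543]), 'joint_torque': array([-1.28651944e-03, -5.44629264e+01, -2.73672098e+01,  6.44226861e-02,
        2.27635325e-02, -1.31089487e-04]), 'ee_pos': array([0.24245281, 0.57543222, 0.22191361]), 'tcp_rot': array([-3.14005121e+00,  1.07105793e-05,  2.74281718e+00]), 'wrist_force': array([ 0.78036434, -0.40024918,  0.2297534 ]), 'wrist_torque': array([-0.00938258, -0.02078609, -0.02373896]), 'gripper_force': 0.0, 'opening': 0.08795544714054444}
scene {'vfov': 57.46666098759131, 'cx': 253.59233836197512, 'cy': 187.2292217456517, 'extrinsics': array([[-0.01096998,  0.99985941,  0.01268117,  0.1463348 ],
       [-0.7654541 , -0.01655685,  0.64327746,  0.40395928],
       [ 0.64339698, -0.00265012,  0.76552812, -1.34320214],
       [ 0.        ,  0.        ,  0.        ,  1.        ]])}
loose_case [([242, 175], 0.59)]
short_case [([310, 192], 0.59)]
case_a [([320, 189], 0.89), ([347, 187], 0.85), ([334, 194], 0.63)]
rack [([359, 197], 0.96), ([167, 137], 0.15)]
wall [([359, 193], 0.93)]
plate [([360, 193], 0.8)]
top {'vfov': 49.93435258712573, 'cx': 253.42415307489412, 'cy': 197.1037387944041, 'extrinsics': array([[ 9.36948535e-03, -9.99951481e-01,  3.04120768e-03,
        -1.50032749e-01],
       [ 9.75611708e-01,  9.80834451e-03,  2.19284270e-01,
        -5.81851391e-01],
       [-2.19303459e-01,  9.12457063e-04,  9.75656271e-01,
        -1.10252343e+00],
       [ 0.00000000e+00,  0.00000000e+00,  0.00000000e+00,
         1.00000000e+00]])}
loose_case [([264, 228], 0.9)]
short_case [([197, 211], 0.66)]
case_a [([183, 216], 0.79), ([163, 213], 0.61), ([176, 212], 0.58)]
rack [([149, 212], 0.76)]
wall [([151, 212], 0.93)]
plate [([154, 215], 0.59), ([165, 212], 0.42)]
```

```bash
python3 - <<'E'
import cv2
t=cv2.imread("pics/top0.png")[140:290,90:290]; s=cv2.imread("pics/scene0.png")[120:270,220:420]
cv2.imwrite("pics/c1.png",cv2.resize(t,(800,600),interpolation=cv2.INTER_CUBIC));cv2.imwrite("pics/c2.png",cv2.resize(s,(800,600),interpolation=cv2.INTER_CUBIC))
E
```

```text
(no output)
```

View pics/c1.png

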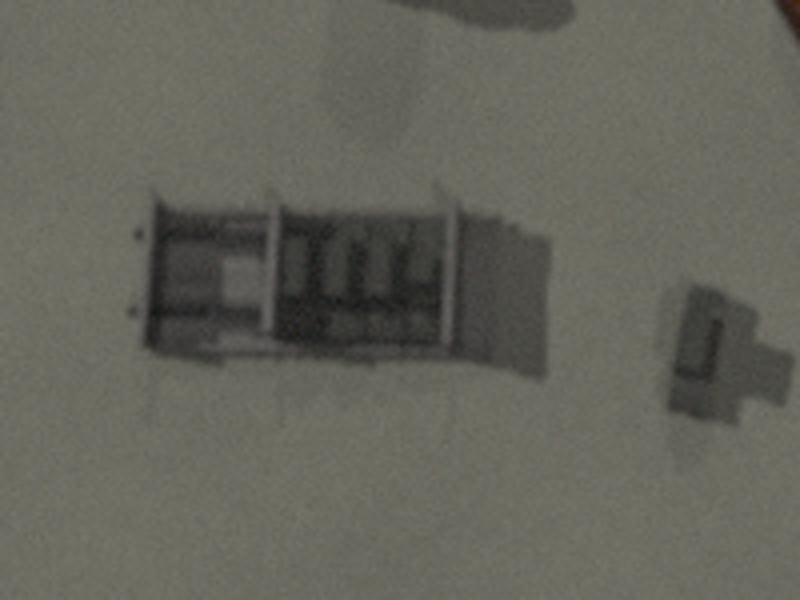

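View pics/c2.png

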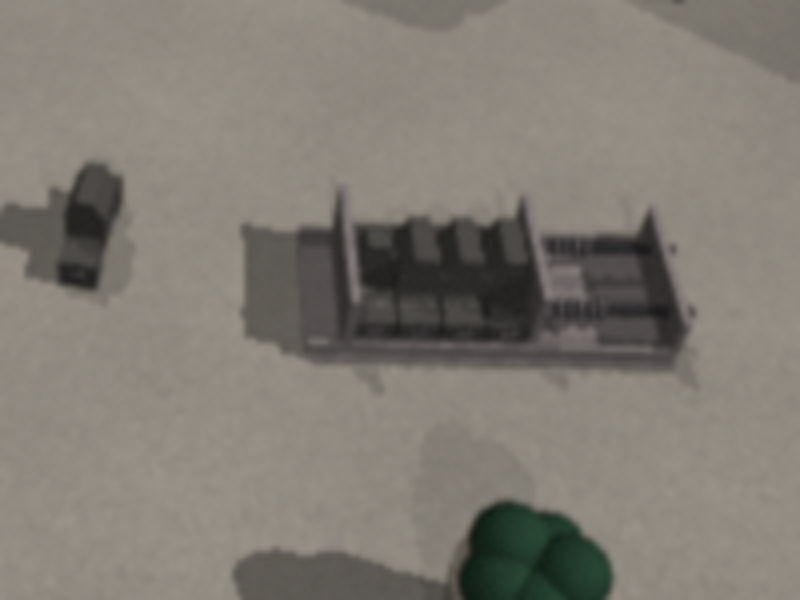

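View pics/top0.png

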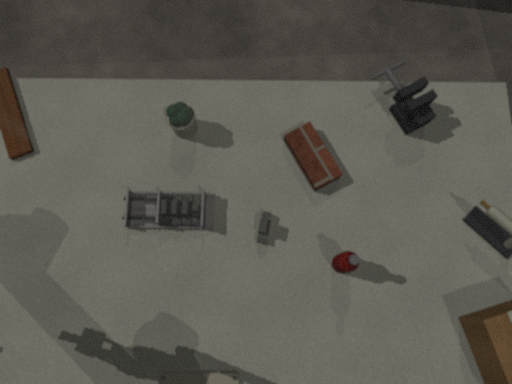

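Top view: the rack has its wall at about (202,207) and its plate at about (158,207). The loose case is at about (264,228). In the scene view the short grip is the first case from the wall, at about (315,180). Next I'll take averaged frames and magnified views with a model overlay.

```bash
cat > h.py <<'E'
import numpy as np,cv2
from plant import status,cams,models
INF={c:cams.camera_info(c) for c in("scene","top")}
def proj(c,P):
    I=INF[c];P=np.atleast_2d(P);q=P@I["extrinsics"][:3,:3].T+I["extrinsics"][:3,3]
    f=192/np.tan(np.radians(I["vfov"]/2)); return np.c_[I["cx"]+f*q[:,0]/-q[:,2],I["cy"]-f*q[:,1]/-q[:,2]]
def ray(c,uv,z):
    I=INF[c];E=I["extrinsics"];f=192/np.tan(np.radians(I["vfov"]/2))
    d=E[:3,:3].T@np.array([(uv[0]-I["cx"])/f,-(uv[1]-I["cy"])/f,-1]);o=-E[:3,:3].T@E[:3,3]
    return (o+d*(z-o[2])/d[2])[:2]
def avg(c,n=8): return np.mean([cams.grab_frame(c).astype(float) for _ in range(n)],0)
def pose(P,x,y,yaw,z=0):
    c,s=np.cos(yaw),np.sin(yaw);P=np.array(P,float)/1000
    return np.c_[x+c*P[:,0]-s*P[:,1],y+s*P[:,0]+c*P[:,1],z+P[:,2]]
def case(g=20,hx=True):
    L=[]
    for s in(-1,1):
        L+=[[(-g,s*6.5,62),(g,s*6.5,62)],[(-g,s*15,46),(g,s*15,46)],[(s*g,-6.5,62),(s*g,6.5,62)],[(s*g,-15,46),(s*g,-6.5,62)],[(s*g,15,46),(s*g,6.5,62)],
         [(s*45,-14,26),(s*45,14,26)],[(s*45,-14,0),(s*45,14,0)],[(27*s,-14,26),(45*s,-14,26)],[(27*s,14,26),(45*s,14,26)]]
    return np.array(L,float)
def shift(L,dy,dz=0,dx=0): return L+np.array([dx,dy,dz])
def crop(im,r,k,L,par,c,col=(0,255,255),path=None):
    x0,y0,w,h=r
    a=im[y0:y0+h,x0:x0+w]; a=np.clip((a-a.min())*255/(np.percentile(a,99.7)-a.min()),0,255).astype(np.uint8)
    a=cv2.resize(a,None,fx=k,fy=k,interpolation=cv2.INTER_CUBIC)
    for e in ([] if L is None else L):
        p=((proj(c,pose(e,*par))-[x0,y0]+.5)*k).round().astype(int); cv2.line(a,tuple(map(int,p[0])),tuple(map(int,p[1])),col,1)
    return a
E
python3 - <<'E'
from h import *
A={c:avg(c) for c in INF}; np.savez("avg0.npz",**A)
print("loose",ray("top",(264,228),.04),ray("scene",(242,175),.04),"rack",ray("top",(149,212),.02),ray("scene",(359,197),.02))
a=crop(A["top"],(118,184,94,56),8,None,None,"top");b=crop(A["scene"],(290,160,106,56),7,None,None,"scene")
cv2.imwrite("pics/r_top.png",a);cv2.imwrite("pics/r_sc.png",b)
E
```

```text
loose [ 0.49907622 -0.17533018] [ 0.52052645 -0.17350308] rack [0.54576857 0.15967711] [0.57624606 0.14795363]
```

View pics/r_top.png

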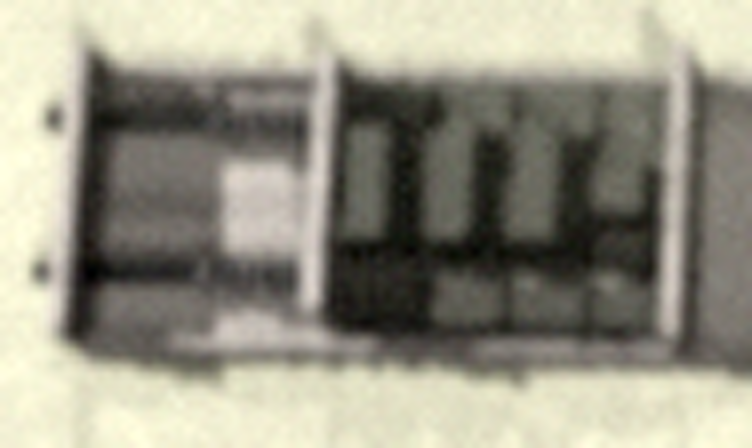

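View pics/r_sc.png

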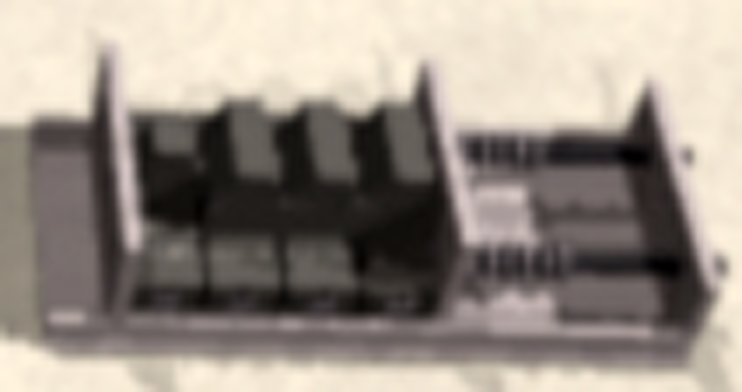

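```bash
cat > fit.py <<'E'
from h import *
from scipy.optimize import minimize
from scipy.ndimage import map_coordinates,gaussian_filter
def grad(im,s=.8):
    g=gaussian_filter(im.mean(2),s);gy,gx=np.gradient(g);return np.hypot(gx,gy)
def fit(G,L,p0,cs,z=0,step=(.008,.008,.08)):
    t=np.linspace(0,1,12)[:,None]
    S=np.concatenate([e[0]*(1-t)+e[1]*t for e in L])
    def f(p):
        v=0
        for c in cs:
            uv=proj(c,pose(S,*p,z)); v-=map_coordinates(G[c],[uv[:,1],uv[:,0]],order=1).mean()
        return v
    best=None; r=np.random.default_rng(0)
    for i in range(30):
        o=minimize(f,np.array(p0)+(i>0)*r.uniform(-1,1,3)*step,method="Nelder-Mead",options=dict(xatol=1e-5,fatol=1e-5,initial_simplex=None))
        if best is None or o.fun<best.fun: best=o
    return best
E
python3 - <<'E'
from fit import *
A=np.load("avg0.npz"); G={c:grad(A[c]) for c in INF}
# rack from picks
def pk(x,y,k,o): return np.array([x/k+o[0]-.5,y/k+o[1]-.5])
for n,c,p,xyz in [("t-65n","top",(590,300),0),("t-35n","top",(511,300),0),("t-65f","top",(598,105),0),("t-35f","top",(517,105),0)]:
    print(n,ray(c,pk(*p,8,(118,184)),.030).round(4))
for n,p in [("s-65",(207,255)),("s-35",(286,255))]: print(n,ray("scene",pk(*p,7,(290,160)),.030).round(4))
P0=(.505,-.174,-.16)
for cs in (["top"],["scene"],["top","scene"]):
    o=fit(G,case(),P0,cs); print("loose",cs,o.x.round(4),round(o.fun,2)); q=o.x
R=np.concatenate([shift(case(9)[:],-80,4)]+[shift(case(),y,4) for y in(-50,-20,10)])
R=np.array(R)
for cs in (["top"],["scene"],["top","scene"]):
    o=fit(G,R,(.55,.165,-.03),cs,step=(.01,.012,.04)); print("rack",cs,o.x.round(4),round(o.fun,2)); r=o.x
np.save("fit0.npy",[q,r])
k=7
a=crop(A["top"],(145,188,64,48),6,R,r,"top");b=crop(A["scene"],(295,160,66,50),6,R,r,"scene")
c=crop(A["top"],(248,205,40,46),6,case(),q,"top");d=crop(A["scene"],(228,150,36,50),6,case(),q,"scene")
H=300;pad=lambda i:cv2.copyMakeBorder(i,0,H-i.shape[0],0,10,cv2.BORDER_CONSTANT)
W=lambda i:cv2.copyMakeBorder(i,0,0,0,650-i.shape[1],cv2.BORDER_CONSTANT)
cv2.imwrite("pics/ov.png",np.vstack([W(np.hstack([pad(a),pad(c)])),W(np.hstack([pad(b),pad(d)]))]))
E
```

```text
t-65n [0.5188 0.0339]
t-35n [0.5185 0.0623]
t-65f [0.5907 0.034 ]
t-35f [0.5904 0.0635]
s-65 [0.5828 0.0364]
s-35 [0.5822 0.067 ]
loose ['top'] [ 0.5043 -0.1749 -0.2017] -6.58
loose ['scene'] [ 0.5032 -0.1738 -0.1354] -13.21
loose ['top', 'scene'] [ 0.5033 -0.1743 -0.1539] -19.55
rack ['top'] [ 0.5614  0.1616 -0.0557] -5.76
rack ['scene'] [ 0.5597  0.1629 -0.1934] -10.44
rack ['top', 'scene'] [ 0.5621  0.1617 -0.2213] -15.69
```

View pics/ov.png

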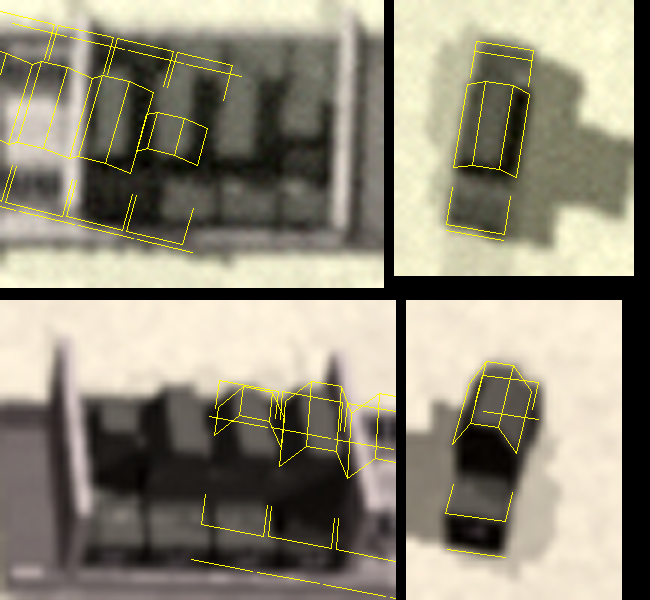

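Loose-case overlay fits well in both views (top about (263,228), scene about (242,175)). The rack started from a bad initial guess, so I'll refit it.

```bash
python3 - <<'E'
from fit import *
A=np.load("avg0.npz"); G={c:grad(A[c]) for c in INF}; q=np.load("fit0.npy")[0]
C=case()
keep=[i for i,e in enumerate(C) if not (abs(e[:,2]).max()==0)]
R=np.concatenate([shift(case(9)[keep],-80,4)]+[shift(C[keep],y,4) for y in(-50,-20,10)])
T=R[[i for i in range(len(R)) if R[i][:,2].min()>=40]]
for nm,M in(("all",R),("grips",T)):
  for cs in (["top"],["scene"],["top","scene"]):
    o=fit(G,M,(.556,.1,0),cs,step=(.006,.008,.03)); print(nm,cs,o.x.round(4),round(o.fun,2))
    if nm=="all": r=o.x
np.save("fit0.npy",[q,r])
a=crop(A["top"],(145,188,64,48),6,R,r,"top");b=crop(A["scene"],(295,160,66,50),6,R,r,"scene")
pad=lambda i:cv2.copyMakeBorder(i,0,300-i.shape[0],0,396-i.shape[1],cv2.BORDER_CONSTANT)
cv2.imwrite("pics/ov2.png",np.hstack([pad(a),pad(b)]))
E
```

```text
all ['top'] [ 0.5739  0.1    -0.0665] -5.48
all ['scene'] [ 0.5524  0.1043 -0.0437] -10.89
all ['top', 'scene'] [ 0.5531  0.1038 -0.0309] -15.83
grips ['top'] [0.5727 0.1004 0.0301] -6.21
grips ['scene'] [ 0.5523  0.1034 -0.0416] -11.66
grips ['top', 'scene'] [ 0.5528  0.1018 -0.018 ] -16.61
```

View pics/ov2.png

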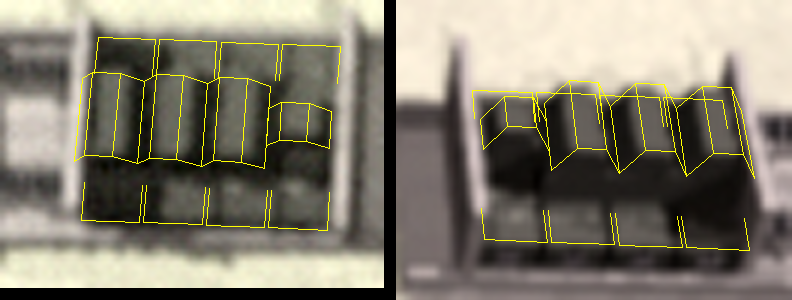

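```bash
python3 - <<'E'
from h import *
def pk(c,x,y,z):
    k,o=(8,(118,184)) if c=="top" else (7,(290,160))
    return ray(c,(x/k+o[0]-.5,y/k+o[1]-.5),z)
for n,c,a,b,z in [("wall","top",(687,55),(671,345),.066),("plate","top",(327,55),(312,315),.066),
 ("wall","scene",(110,48),(135,245),.066),("plate","scene",(429,65),(462,240),.066),("lipfront","top",(180,345),(680,345),.016),("lipback","top",(120,75),(660,80),.016),
 ("lipsc","scene",(60,318),(690,330),.016),
 ("g2right","top",(557,130),(553,235),.066),("g3right","top",(472,130),(468,235),.066),("g2left","scene",(228,110),(243,175),.066),("g2right","scene",(268,110),(280,175),.066),("g3left","scene",(304,110),(318,175),.066),("g3r","scene",(342,110),(354,175),.066)]:
    p,q=pk(c,*a,z),pk(c,*b,z); d=q-p; print(n,c,p.round(4),q.round(4),"ang",round(np.arctan2(d[1],d[0]),3))
# loose case check: grip top edges in predicted pose
E
```

```text
wall top [ 0.6012 -0.0022] [ 4.974e-01 -4.000e-04] ang 3.124
plate top [0.5999 0.1254] [0.5067 0.125 ] ang -3.138
wall scene [0.508  0.0008] [0.6076 0.0016] ang 0.008
plate scene [0.5143 0.1255] [0.6027 0.1229] ang -0.03
lipfront top [0.5031 0.184 ] [0.5049 0.0026] ang -1.561
lipback top [0.6035 0.2132] [0.6036 0.0136] ang -1.57
lipsc scene [ 0.6038 -0.0202] [0.6046 0.222 ] ang 1.568
g2right top [0.5735 0.0427] [0.5358 0.0424] ang -3.134
g3right top [0.5732 0.0726] [0.5355 0.0721] ang -3.129
g2left scene [0.5399 0.0436] [0.5728 0.0455] ang 0.057
g2right scene [0.5395 0.0591] [0.5725 0.0595] ang 0.012
g3left scene [0.5392 0.073 ] [0.5722 0.0739] ang 0.025
g3r scene [0.5389 0.0878] [0.5719 0.0875] ang -0.008
```

```bash
cat >> h.py <<'E'
def delta(x,y,z,yaw,p=None):
    from scipy.spatial.transform import Rotation as Ro
    s=status.get_state(); R=Ro.from_euler("xyz",s["tcp_rot"]).as_matrix()
    d=R.T@(np.array([x,y,z])-s["ee_pos"])*1000
    a=np.arctan2(R[1,1],R[0,1]); w=(yaw-a+np.pi/2)%np.pi-np.pi/2
    print("t",s["time"],"delta",d.round(1),"roll",round(-w,3),"joints",s["joint_pos"].round(2),"F",s["wrist_force"].round(1))
E
python3 -c "
from h import *
delta(.5038,-.1745,.15,-.154)"
```

```text
t 1.5 delta [-532.1 -590.1   72.7] roll 1.326 joints [ 1.15  0.42  1.63  0.    1.09 -0.02] F [0.6 0.6 1. ]
```

Call:
{"method": "drive_tool", "body": {
  "delta_pos": [
    [-532, -590, 73],
    [-532, -590, 73],
    [-532, -590, 73],
    [-532, -590, 73],
    [-532, -590, 73],
    [-532, -590, 73],
    [-532, -590, 73],
    [-532, -590, 73]
  ],
  "roll": [1.326, 1.326, 1.326, 1.326, 1.326, 1.326, 1.326, 1.326],
  "jaw": [-0.3, -0.3, -0.3, -0.3, -0.3, -0.3, -0.3, -0.3]
}}

```text
time: 2.17
ee_pos: [0.3521, 0.2608, 0.1923]
tcp_rot: [3.141, -0.0, 1.737]
wrist_force: [1.1, -0.5, -0.4]
opening: 0.057
gripper_force: 0.0
```

```bash
python3 -c "
from h import *
delta(.5038,-.1745,.15,-.154)"
```

```text
t 2.1667 delta [-454.4   77.5   42.2] roll 0.32 joints [ 0.61  0.19  2.05 -0.    0.9   0.44] F [ 1.1 -0.5 -0.4]
```

Call:
{"method": "drive_tool", "body": {
  "delta_pos": [
    [-454, 77.5, 42],
    [-454, 77.5, 42],
    [-454, 77.5, 42],
    [-454, 77.5, 42],
    [-454, 77.5, 42],
    [-454, 77.5, 42],
    [-454, 77.5, 42],
    [-454, 77.5, 42]
  ],
  "roll": [0.32, 0.32, 0.32, 0.32, 0.32, 0.32, 0.32, 0.32],
  "jaw": [-0.3, -0.3, -0.3, -0.3, -0.3, -0.3, -0.3, -0.3]
}}

```text
time: 2.83
ee_pos: [0.4633, -0.0526, 0.162]
tcp_rot: [3.141, -0.0, 1.422]
wrist_force: [0.8, 0.4, 0.3]
opening: 0.0572
gripper_force: 0.0
```

```bash
python3 -c "
from h import *
delta(.5038,-.1745,.15,-.154)"
```

```text
t 2.8333 delta [-114.6   58.1   12.1] roll 0.006 joints [-0.14  0.28  2.02  0.    0.84  0.01] F [0.8 0.4 0.3]
```

Call:
{"method": "drive_tool", "body": {
  "delta_pos": [
    [-115, 58, 52],
    [-115, 58, 52],
    [-115, 58, 52],
    [-115, 58, 52],
    [-115, 58, 52],
    [-115, 58, 52]
  ],
  "roll": [0.006, 0.006, 0.006, 0.006, 0.006, 0.006],
  "jaw": [-0.3, -0.3, -0.3, -0.3, -0.3, -0.3]
}}

```text
time: 3.33
ee_pos: [0.5027, -0.1727, 0.1095]
tcp_rot: [-3.14, -0.0, 1.415]
wrist_force: [0.2, 0.5, -0.2]
opening: 0.0571
gripper_force: 0.0
```

```bash
python3 -c "
from h import *
delta(.5038,-.1745,.031,-.154)"
```

```text
t 3.3333 delta [-1.6  1.5 78.5] roll -0.002 joints [-0.35  0.45  1.91  0.    0.78 -0.2 ] F [ 0.2  0.5 -0.2]
```

Call:
{"method": "drive_tool", "body": {
  "delta_pos": [
    [-1.5, 1.5, 40],
    [-1.5, 1.5, 78],
    [-1.5, 1.5, 78],
    [-1.5, 1.5, 78],
    [-1.5, 1.5, 78],
    [-1.5, 1.5, 78],
    [-1.5, 1.5, 78],
    [-1.5, 1.5, 78]
  ],
  "roll": [0, 0, 0, 0, 0, 0, 0, 0],
  "jaw": [-0.3, -0.3, -0.3, -0.3, -0.1, 0.2, 0.5, 1]
}}

```text
time: 4.0
ee_pos: [0.5051, -0.1742, 0.0335]
tcp_rot: [3.14, 0.0, 1.417]
wrist_force: [-0.7, 2.3, 7.5]
opening: 0.0399
gripper_force: 29.7
```

Call:
{"method": "drive_tool", "body": {
  "delta_pos": [
    [0, 0, 0],
    [0, 0, 0],
    [0, 0, 0]
  ],
  "roll": [0, 0, 0],
  "jaw": [1, 1, 1]
}}

```text
time: 4.25
ee_pos: [0.5051, -0.1743, 0.0335]
tcp_rot: [3.14, -0.0, 1.416]
wrist_force: [-0.6, 3.1, 7.8]
opening: 0.04
gripper_force: 29.8
```

Call:
{"method": "drive_tool", "body": {
  "delta_pos": [
    [0, 0, -10],
    [0, 0, -40],
    [0, 0, -80],
    [0, 0, -100],
    [0, 0, -100],
    [0, 0, -100]
  ],
  "roll": [0, 0, 0, 0, 0, 0],
  "jaw": [1, 1, 1, 1, 1, 1]
}}

```text
time: 4.75
ee_pos: [0.505, -0.1746, 0.1334]
tcp_rot: [3.138, 0.001, 1.417]
wrist_force: [-0.0, 0.2, -2.5]
opening: 0.0397
gripper_force: 29.8
```

```bash
python3 -c "
from h import *
# keep y offset relation: rel .2096 in y ; x rel .5545-.5038
delta(.5051+.0500,-.1743+.2096,.145,0)"
```

```text
t 4.75 delta [215.1  17.3 -11.6] roll -0.154 joints [-0.36  0.42  1.9  -0.    0.83 -0.2 ] F [-0.   0.2 -2.5]
```

Call:
{"method": "drive_tool", "body": {
  "delta_pos": [
    [40, 4, -12],
    [80, 8, -12],
    [120, 12, -12],
    [160, 15, -12],
    [200, 17, -12],
    [215, 17, -12],
    [215, 17, -12],
    [215, 17, -12]
  ],
  "roll": [0, -0.05, -0.1, -0.154, -0.154, -0.154, -0.154, -0.154],
  "jaw": [1, 1, 1, 1, 1, 1, 1, 1]
}}

```text
time: 5.42
ee_pos: [0.5529, 0.0361, 0.1421]
tcp_rot: [-3.138, 0.0, 1.573]
wrist_force: [0.1, -0.0, -2.7]
opening: 0.0397
gripper_force: 30.0
```

```bash
python3 - <<'E'
from h import *
delta(.5551,.0353,.145,0)
A={c:avg(c,6) for c in INF}; np.savez("avg1.npz",**A)
delta(.5551,.0353,.145,0)
p=status.get_state()["ee_pos"]; r=(p[0],p[1],0.0,p[2]-.0335)
L=case()
a=crop(A["top"],(150,165,64,75),8,L,r,"top");b=crop(A["scene"],(280,140,48,75),8,L,r,"scene")
cv2.imwrite("pics/h1.png",np.hstack([a[:600],b[:600]])[:, :800])
E
```

```text
t 5.4167 delta [-0.8  2.2 -2.9] roll 0.002 joints [ 0.04  0.43  1.84 -0.    0.87  0.04] F [ 0.1 -0.  -2.7]
t 6.0167 delta [ 0.1  0.8 -1. ] roll -0.0 joints [0.04 0.43 1.84 0.   0.87 0.04] F [ 0.   0.1 -2.5]
```

View pics/h1.png

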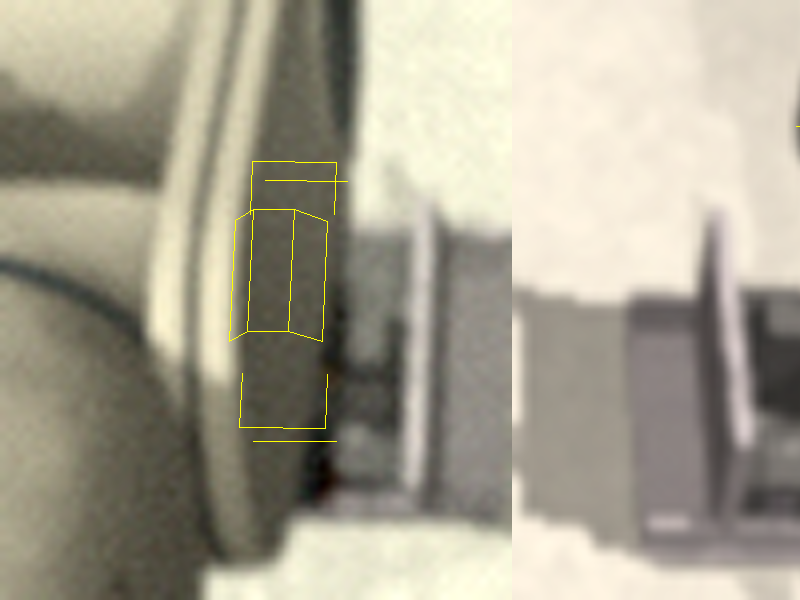

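Call:
{"method": "drive_tool", "body": {
  "delta_pos": [
    [0, 0.8, 10],
    [0, 0.8, 20],
    [0, 0.8, 30],
    [0, 0.8, 34],
    [0, 0.8, 34]
  ],
  "roll": [0, 0, 0, 0, 0],
  "jaw": [1, 1, 1, 1, 1]
}}

```text
time: 6.43
ee_pos: [0.5538, 0.0355, 0.108]
tcp_rot: [-3.138, 0.0, 1.571]
wrist_force: [-0.8, 0.3, -2.0]
opening: 0.0398
gripper_force: 30.0
```

```bash
python3 - <<'E'
from h import *
A=avg("scene",8); np.save("avg2.npy",A)
s=status.get_state();p=s["ee_pos"];print(p,s["tcp_rot"],s["wrist_force"]); r=(p[0],p[1],0.0,p[2]-.0335)
F=np.array([[(45,-14,0),(45,14,0)],[(45,-14,26),(45,14,26)],[(45,-14,0),(45,-14,26)],[(45,14,0),(45,14,26)],[(27,-14,26),(45,-14,26)],[(27,14,26),(45,14,26)]],float)
K=np.array([[(20,-6.5,0),(20,6.5,0)],[(20,6.5,0),(20,15,16)],[(20,-6.5,0),(20,-15,16)]],float)
reg=(295,140,50,70)
a=crop(A,reg,8,None,None,"scene");b=crop(A,reg,8,np.concatenate([F,K]),r,"scene")
cv2.imwrite("pics/h2.png",np.hstack([a,b]))
E
```

```text
[0.55529664 0.03550241 0.11029448] [ 3.14087743e+00 -2.49586257e-05  1.57085623e+00] [-0.18307252  0.11628319 -2.6409127 ]
```

View pics/h2.png

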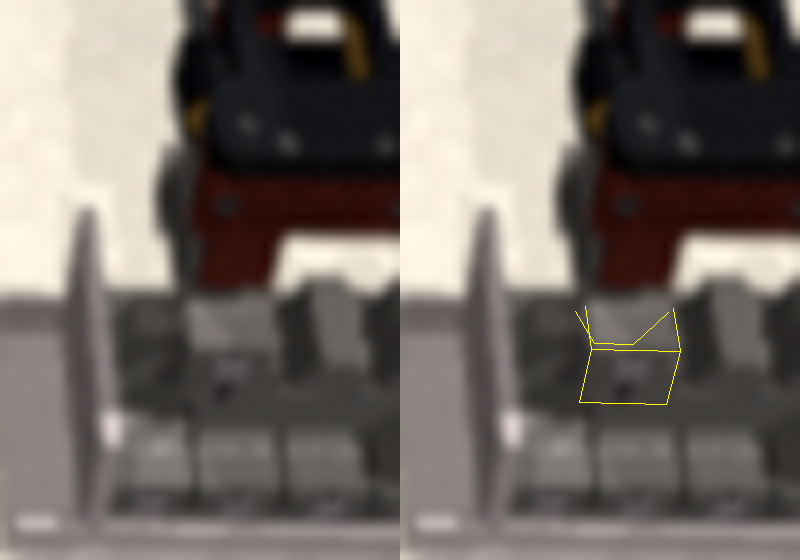

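The held case's near foot (left panel, cols 190–280, row 350) matches the TCP-centred overlay. The row's foot gaps show at cols 193 and 287, row 455.

```bash
python3 - <<'E'
from h import *
A=np.load("avg2.npy").mean(2)
# dark gaps between near feet tops: subpixel minima along rows 194..199
for r in range(193,200):
    w=cv2.resize(A[r:r+1,308:348].astype(np.float32),None,fx=10,fy=1,interpolation=cv2.INTER_CUBIC)[0]
    m=[308+(i+.5)/10-.5 for i in range(5,395) if w[i]==w[max(0,i-25):i+25].min()]
    print(r,[(round(u,1),ray("scene",(u,r),.030).round(4)) for u in m])
delta(.5551,.0353,.1045,0)
E
```

```text
193 [(314.8, array([0.5729, 0.0258])), (319.1, array([0.5726, 0.0375])), (329.6, array([0.572 , 0.0664])), (346.1, array([0.5711, 0.1115]))]
194 [(311.4, array([0.5766, 0.0162])), (318.6, array([0.5762, 0.0357])), (324.9, array([0.5758, 0.0532])), (329.6, array([0.5755, 0.066 ])), (341.1, array([0.5749, 0.0973]))]
195 [(311.1, array([0.5801, 0.0153])), (318.6, array([0.5796, 0.0354])), (325.1, array([0.5793, 0.0533])), (329.6, array([0.579 , 0.0655])), (335.4, array([0.5787, 0.081 ])), (341.1, array([0.5783, 0.0968])), (345.1, array([0.5781, 0.1074]))]
196 [(310.6, array([0.5836, 0.0133])), (318.8, array([0.5831, 0.0355])), (325.2, array([0.5827, 0.0531])), (329.8, array([0.5825, 0.0653])), (335.4, array([0.5822, 0.0805])), (341.1, array([0.5818, 0.0962])), (345.9, array([0.5815, 0.1093]))]
197 [(310.4, array([0.587 , 0.0128])), (318.9, array([0.5865, 0.0357])), (325.2, array([0.5862, 0.0527])), (329.9, array([0.5859, 0.0652])), (334.9, array([0.5856, 0.0789])), (341.1, array([0.5853, 0.0957])), (345.9, array([0.585 , 0.1084]))]
198 [(310.4, array([0.5905, 0.0122])), (318.9, array([0.59  , 0.0353])), (322.4, array([0.5898, 0.0448])), (330.1, array([0.5894, 0.0652])), (335.4, array([0.589 , 0.0798])), (341.2, array([0.5887, 0.0955]))]
199 [(310.4, array([0.5939, 0.0118])), (319.1, array([0.5934, 0.0352])), (323.4, array([0.5932, 0.047 ])), (330.1, array([0.5928, 0.0648])), (346.1, array([0.5919, 0.1079]))]
t 6.8333 delta [-0.2 -0.2  5.8] roll 0.0 joints [ 0.04  0.48  1.86 -0.    0.8   0.04] F [-0.2  0.1 -2.6]
```

Call:
{"method": "drive_tool", "body": {
  "delta_pos": [
    [0, 0, 4],
    [0, 0, 8],
    [0, 0, 10],
    [0, 0, 12],
    [0, 0, 12],
    [0, 0, 12]
  ],
  "roll": [0, 0, 0, 0, 0, 0],
  "jaw": [1, 1, 1, 1, 1, 1]
}}

```text
time: 7.33
ee_pos: [0.5549, 0.0355, 0.0977]
tcp_rot: [-3.141, 0.0, 1.571]
wrist_force: [0.2, -0.0, -1.6]
opening: 0.0399
gripper_force: 30.0
```

Call:
{"method": "drive_tool", "body": {
  "delta_pos": [
    [1, 0, 1],
    [1.8, 0, 2],
    [2.3, 0, 3],
    [2.8, 0, 4],
    [3.3, 0, 5],
    [3.8, 0, 6],
    [3.8, 0, 6],
    [3.8, 0, 6]
  ],
  "roll": [0, 0, 0, 0, 0, 0, 0, 0],
  "jaw": [1, 1, 1, 1, 1, 1, 1, 1]
}}

```text
time: 8.0
ee_pos: [0.5558, 0.0387, 0.0924]
tcp_rot: [3.14, 0.001, 1.571]
wrist_force: [1.1, -5.3, 1.8]
opening: 0.0397
gripper_force: 30.0
```

Call:
{"method": "drive_tool", "body": {
  "delta_pos": [
    [0.5, 0, 1],
    [0.9, 0, 2],
    [1.4, 0, 3],
    [1.9, 0, 4],
    [2.4, 0, 5],
    [2.8, 0, 6],
    [2.8, 0, 6],
    [2.8, 0, 6]
  ],
  "roll": [0, 0, 0, 0, 0, 0, 0, 0],
  "jaw": [1, 1, 1, 1, 1, 1, 1, 1]
}}

```text
time: 8.67
ee_pos: [0.5557, 0.042, 0.0863]
tcp_rot: [3.14, 0.0, 1.571]
wrist_force: [0.0, -4.0, 3.9]
opening: 0.0397
gripper_force: 30.0
```

Call:
{"method": "drive_tool", "body": {
  "delta_pos": [
    [0.5, 0, 1],
    [0.9, 0, 2],
    [1.4, 0, 3],
    [1.9, 0, 4],
    [2.4, 0, 5],
    [2.8, 0, 6],
    [2.8, 0, 6],
    [2.8, 0, 6]
  ],
  "roll": [0, 0, 0, 0, 0, 0, 0, 0],
  "jaw": [1, 1, 1, 1, 1, 1, 1, 1]
}}

```text
time: 9.33
ee_pos: [0.5553, 0.0451, 0.08]
tcp_rot: [3.141, -0.0, 1.571]
wrist_force: [1.1, -3.2, 3.3]
opening: 0.04
gripper_force: 30.0
```

Call:
{"method": "drive_tool", "body": {
  "delta_pos": [
    [0.5, 0, 1],
    [0.9, 0, 2],
    [1.4, 0, 3],
    [1.9, 0, 4],
    [2.4, 0, 5],
    [2.8, 0, 6],
    [2.8, 0, 6],
    [2.8, 0, 6]
  ],
  "roll": [0, 0, 0, 0, 0, 0, 0, 0],
  "jaw": [1, 1, 1, 1, 1, 1, 1, 1]
}}

```text
time: 10.0
ee_pos: [0.5553, 0.0479, 0.0741]
tcp_rot: [3.141, -0.0, 1.571]
wrist_force: [0.9, -3.2, 4.9]
opening: 0.0398
gripper_force: 30.0
```

Call:
{"method": "drive_tool", "body": {
  "delta_pos": [
    [0.5, 0, 1],
    [1, 0, 2],
    [1.5, 0, 3],
    [2, 0, 4],
    [2.5, 0, 5],
    [2.9, 0, 6],
    [2.9, 0, 7],
    [2.9, 0, 7]
  ],
  "roll": [0, 0, 0, 0, 0, 0, 0, 0],
  "jaw": [1, 1, 1, 1, 1, 1, 1, 1]
}}

```text
time: 10.67
ee_pos: [0.555, 0.051, 0.0668]
tcp_rot: [3.142, -0.0, 1.571]
wrist_force: [0.9, -0.5, -2.3]
opening: 0.0399
gripper_force: 30.0
```

Call:
{"method": "drive_tool", "body": {
  "delta_pos": [
    [0, 0, 2],
    [0, 0, 4],
    [0, 0, 5],
    [0, 0, 6],
    [0, 0, 7],
    [0, 0, 8],
    [0, 0, 8]
  ],
  "roll": [0, 0, 0, 0, 0, 0, 0],
  "jaw": [1, 1, 1, 1, 1, 1, 1]
}}

```text
time: 11.25
ee_pos: [0.5548, 0.0508, 0.0586]
tcp_rot: [-3.141, -0.0, 1.571]
wrist_force: [-0.4, 2.1, -2.2]
opening: 0.0402
gripper_force: 30.0
```

Call:
{"method": "drive_tool", "body": {
  "delta_pos": [
    [0, 0, 2],
    [0, 0, 4],
    [0, 0, 6],
    [0, 0, 8],
    [0, 0, 10],
    [0, 0, 12],
    [0, 0, 12]
  ],
  "roll": [0, 0, 0, 0, 0, 0, 0],
  "jaw": [1, 1, 1, 1, 1, 1, 1]
}}

```text
time: 11.83
ee_pos: [0.5555, 0.0508, 0.0468]
tcp_rot: [3.141, -0.0, 1.571]
wrist_force: [0.9, 3.9, -1.6]
opening: 0.04
gripper_force: 30.0
```

Call:
{"method": "drive_tool", "body": {
  "delta_pos": [
    [0.5, 0, 1.5],
    [0.8, 0, 3],
    [0.8, 0, 4.5],
    [0.8, 0, 6],
    [0.8, 0, 7],
    [0.8, 0, 7]
  ],
  "roll": [0, 0, 0, 0, 0, 0],
  "jaw": [1, 1, 1, 1, 1, 1]
}}

```text
time: 12.33
ee_pos: [0.5547, 0.051, 0.0394]
tcp_rot: [-3.141, 0.0, 1.571]
wrist_force: [0.6, -3.2, -4.2]
opening: 0.0402
gripper_force: 30.0
```

Call:
{"method": "drive_tool", "body": {
  "delta_pos": [
    [0, 0, 1],
    [0, 0, 2],
    [0, 0, 2.5],
    [0, 0, 2.5],
    [0, 0, 2.5]
  ],
  "roll": [0, 0, 0, 0, 0],
  "jaw": [1, 1, 1, 1, 1]
}}

```text
time: 12.75
ee_pos: [0.5549, 0.0511, 0.0378]
tcp_rot: [-3.141, 0.0, 1.571]
wrist_force: [-1.3, -4.6, 5.1]
opening: 0.04
gripper_force: 30.0
```

Call:
{"method": "drive_tool", "body": {
  "delta_pos": [
    [0, 0, 0.7],
    [0, 0, 1.2],
    [0, 0, 1.5],
    [0, 0, 1.5],
    [0, 0, 1.5],
    [0, 0, 1.5]
  ],
  "roll": [0, 0, 0, 0, 0, 0],
  "jaw": [1, 1, 1, 1, 1, 1]
}}

```text
time: 13.25
ee_pos: [0.5555, 0.0512, 0.0373]
tcp_rot: [3.141, 0.0, 1.571]
wrist_force: [-4.3, -4.5, 15.5]
opening: 0.0399
gripper_force: 30.0
```

Call:
{"method": "drive_tool", "body": {
  "delta_pos": [
    [0, 0, -0.3],
    [0, 0, -0.3],
    [0, 0, -0.3],
    [0, 0, -0.3]
  ],
  "roll": [0, 0, 0, 0],
  "jaw": [1, 1, 1, 1]
}}

```text
time: 13.58
ee_pos: [0.5555, 0.0512, 0.0374]
tcp_rot: [3.141, 0.0, 1.571]
wrist_force: [-3.2, -4.2, 13.2]
opening: 0.0398
gripper_force: 30.0
```

Call:
{"method": "drive_tool", "body": {
  "delta_pos": [
    [-0.4, 0, -1],
    [-0.8, 0, -1.8],
    [-0.8, 0, -2.4],
    [-0.8, 0, -2.4],
    [-0.8, 0, -2.4],
    [-0.8, 0, -2.4],
    [-0.8, 0, -2.4],
    [-0.8, 0, -2.4]
  ],
  "roll": [0, 0, 0, 0, 0, 0, 0, 0],
  "jaw": [1, 1, 1, 1, 1, -0.1, -0.2, -0.2]
}}

```text
time: 14.25
ee_pos: [0.5551, 0.0506, 0.0387]
tcp_rot: [3.142, 0.0, 1.571]
wrist_force: [0.2, 0.5, 0.4]
opening: 0.0519
gripper_force: 0.0
```

Released cleanly, so I'll retreat upward and check.

Call:
{"method": "drive_tool", "body": {
  "delta_pos": [
    [0, 0, -10],
    [0, 0, -30],
    [0, 0, -60],
    [0, 0, -100],
    [0, 0, -140],
    [0, 0, -160],
    [-120, 0, -160],
    [-160, 0, -160]
  ],
  "roll": [0, 0, 0, 0, 0, 0, 0, 0],
  "jaw": [-0.2, -0.2, -0.2, -0.2, -0.2, -0.2, -0.2, -0.2]
}}

```text
time: 14.92
ee_pos: [0.5564, -0.0322, 0.2018]
tcp_rot: [3.136, 0.0, 1.575]
wrist_force: [1.3, 0.1, -1.0]
opening: 0.0531
gripper_force: 0.0
```

Call:
{"method": "drive_tool", "body": {
  "delta_pos": [
    [-40, 0, 0],
    [-80, 0, 0],
    [-120, 0, 0],
    [-160, 0, 0],
    [-160, 0, 0],
    [-160, 0, 0]
  ],
  "roll": [0, 0, 0, 0, 0, 0],
  "jaw": [-0.2, -0.2, -0.2, -0.2, -0.2, -0.2]
}}

```text
time: 15.42
ee_pos: [0.5548, -0.1948, 0.1993]
tcp_rot: [3.141, 0.0, 1.567]
wrist_force: [0.8, 1.0, -0.1]
opening: 0.0526
gripper_force: 0.0
```

```bash
python3 - <<'E'
from h import *
A={c:avg(c,6) for c in INF}
a=crop(A["top"],(118,180,98,62),7,None,None,"top");b=crop(A["scene"],(290,160,98,60),7,None,None,"scene")[:290]
a=a[:300]
cv2.imwrite("pics/fin.png",np.vstack([a,b])); print(status.get_state()["time"])
E
```

```text
16.0167
```

View pics/fin.png

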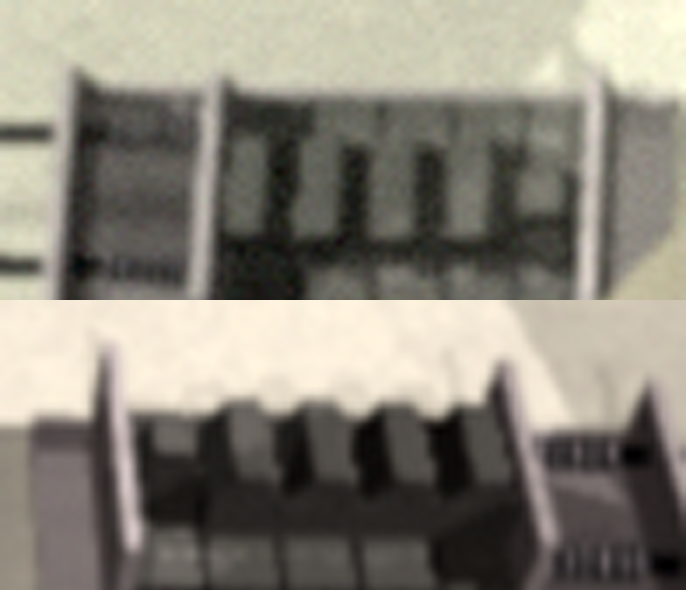

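Both views show five upright, evenly spaced cases. The short grip is at the wall (scene crop 178,437), with the inserted case beside it (250,440).

```bash
python3 -c "
from plant import arm
print(arm.job_done())"
```

```text
the job is handed in; nothing more can be done
None
```

I put the loose case into the rack beside the short-grip case on the plate side, pressed it to the floor with about 15–18 N (estimated from the wrist force), released it with all five cases looking upright and square, and handed the job in at about 16 s; no verdict was returned.

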